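# Put the charged battery pack into the label printer and click its bay shut

## Robot

A 7-joint arm with a two-finger parallel gripper is mounted at the origin on a cart in front of the work surface, level with it; the furniture and walls round the work are solid. World frame = base frame: x ahead of the robot, y to its left, z up, the work surface at z = 0. Lengths are in mm, angles in rad, forces in N, time in s.
With the tool pointing down it reaches from about 400 to 875 mm from the base axis. Payload 4.4 kg.
Tool frame: the origin (TCP) lies on the mounting face of the last link; the fingertips stand 173 mm ahead of it and the grasp point (between the pads) lies 155 mm ahead of it; z points along the fingers, y is the line along which they close (so a half turn about z gives the same grasp; the last joint's range is limited). The gripper opens to 85 mm and grips with 20 to 120 N. Pads are 22 mm wide; open, the fingers measure 114 mm over their backs; the gripper's body (76 mm by 85 mm) begins 54 mm behind the grasp point. The pads swing forward as they close: fully open they stand 13 mm farther back than shut.
Start: joints at [1.182, 0.628, 0.038, 1.517, -0.027, 0.996, -0.02], TCP at [206.216, -616.434, 404.713] pointing down, gripper open.
Joint ranges: [-3.06, 3.06], [-0.37, 2.12], [-1.25, 1.32], [0.18, 2.47], [-1.1, 4.24], [0.23, 1.98], [-2.94, 2.94]. Speed limits (rad/s): [2.57, 2.57, 3.14, 3.14, 3.14, 3.14, 3.14].

## Interface

Orientations are given as [roll, pitch, yaw] about the fixed x, y, z axes, in that order (R = Rz(yaw) Ry(pitch) Rx(roll)).
In Python, from cell import * gives the robot as it stands. The module is installed in compiled form; this text tells all that it offers.
- The arm moves only by the tool jog_arm, never from a script. Its argument "steps" is a list of rows, each a list of 7 numbers: the opening, from -1 (shut) to 1 (fully open), so that 0 is half open, then the shift along the tool's x, y, z as a fraction of full scale, then the turn, a rotation vector about the tool's x, y, z as a fraction of full scale. A call has 1 to 10 rows; each row shifts and turns the commanded pose from where the row before left it, along the tool's axes as they then stand; what a row does not reach is not made up. Full scale, the value 1, is 500 mm for a shift and 2 rad for a turn. A row lasts 1/8 s, in which the tool goes at most 62.5 mm and 10.7 degrees, less where a joint would pass 70% of its speed; a pose out of reach is approached as far as the arm can. A call with a number of a shift or a turn outside -1 to 1 is refused whole. A call with a gripper value outside its range is refused whole. The fingers move at their own pace and stop on an object; the grip force is fixed at half the most. Time passes only in rows, so rows that do not move let the fingers close. It gives the time, the measured TCP pose, the force, the opening and the grip force at its end, in the units of the state.
- read_state(): the state, without advancing time (a new reading comes with each control period).
- get_image(name): name is "scene" or "top" or "wrist"; returns a dict with "pixels" (480x640x3 uint8, red, green, blue), "depth" (480x640 float32, mm along the optical axis (not along the pixel's ray), 0 where there is no reading), "vertical_fov" (degrees; the focal length in pixels is half the picture's height over the tangent of half this angle, whatever the lens; pixels are square), "cx", "cy" (the principal point, pixels), "R" (3x3) and "t" (3): a world point X has camera coordinates R X + t. Camera axes: x right, y down, z forward; pixel columns grow to the right and rows downward; lengths in mm; the calibration is good to about 2 mm. A picture is of the moment at which its call begins.
- finish_job(): hands the job in; it is judged then, once.
The state is a dict: "clock": time; "qpos": joint angles; "qd": joint speeds; "tau": joint torques, N m; "eef_pos": TCP position; "tool_rot": TCP orientation; "force": force on the tool from outside, world axes, zero at the start; "torque": the same for the moment, N m; "width": finger opening in mm; "gripper_force": force on a finger pad.
Only numpy, scipy, OpenCV 4.12 (cv2) and the standard library are available. Lean on these libraries where they do the work, as an engineer would, in place of code of your own. Each camera call takes 0.05 s, during which the arm holds its last target. There are 200 camera calls.

## Task

Fit the charged battery pack into the label printer. Lift it out of the charging cradle, where only its short ends can be reached, and stand it upright on the free worktop and let go, so that you can take it again by its long sides, where the bay has room for fingers; then set it fully home and upright in the printer's open bay and let go. Last, swing the bay's sprung lid over and press its free edge down past the spring catch until it clicks and stays shut, leaving the tape roll and the custard cup where they are.

Things in the scene. Friction and masses are not known exactly. Their poses are not given: they have to be found in the camera images.
- battery_pack: grey battery pack, a block 58 long (x) x 38 wide (y) x 48 high, about 0.16 kg, loose; origin at the centre of its underside, z up. Starts upright in the charging cradle, its axes along the cradle's. Grip it by its ends (58 mm) or its long sides (38 mm). The worktop midway between cradle and printer, at about x = 0.53 m from the robot's base, is free to stand it on
- charger: black charging cradle, fixed; origin at its underside's centre. Base 95 (x) x 80 (y) x 14 high; the pack stands on it at 14. Cheeks 70 long (x), 11 thick, from y = 21 to 32 on both sides, reach 59 above the worktop (3 below the pack's top): no finger room at the pack's long sides. Its ends (+x, -x) are free above lips that reach 20 above the worktop
- printer: white label printer, fixed; origin at the bay's centre, at worktop height; front (keys, label slot) is -x. In plan x from -84 to +52, y from -75 to +75. Bay walls 66 high, front console (x below -40) 40 high. The bay, open at the top, spans inside x -32 to +32, y -65 to +65, floor at 12
- bay_seat (a point): on the middle of the bay's floor, 12 above the worktop: place of the pack's origin, pack's long side along the printer's x (either way round). Axes as the printer's. Play 3 to each end wall, 2.5 to each of two floor ribs (y 21.5 to 29.5, 10 high); beside the pack's long sides fingers have room down to the ribs' tops, 22 above the worktop. The seated pack's top is 6 below the walls' top
- bay_lid (a joint): lid angle, rad: 0 shut, 1.57 upright, about 2 at the start, stop 2.25. Grey plate 89 x 148 x 6 hinged along y on the bay's back (+x) wall. A weak spring pushes it open (1.5 N at the free edge when nearly shut): push it over in one go. At about 0.12 it meets the spring catch at the middle of the bay's front; about 9 N at the free edge takes it past and it stays below 0.03; else it springs open
- lid_hinge (a point): on the lid's hinge axis, 66 above the worktop, 42 behind (+x) the printer's origin; fixed to the printer; its y is the axis. A point of the lid r from the axis lies at x = 42 - r cos(angle), z = 66 + r sin(angle) in the printer's frame
- lid_edge (a point): on the lid's outer face, 78 from the hinge axis, 7 from the free edge, midway along it: where to press. The outer face is the top when shut (72 above the worktop) and looks backward (+x) when the lid stands open; the point's z is its normal
- tape_roll: tan roll of masking tape lying flat, 82 across, 24 high, loose, to be left alone; origin at the centre of its underside
- custard_cup: cream paper cup of custard, 59 across, 45 high, loose, to be left alone; origin at the centre of its underside

How it is judged (in metres and radians):
On the way, in this order (a step that is already met when the one before it is completed fails the run):
1. the pack stands upright on the worktop, clear of cradle and printer, and is let go (height (world z) of battery_pack below 0.006 m and angle between battery_pack's own z axis and vertical below 0.1 rad and contact force between the fingers and battery_pack below 0.1 N and linear speed of battery_pack below 0.02 m/s), for 0.15 s.
2. the pack is fully home in the bay, let go, with the lid still open (horizontal distance between battery_pack and bay_seat below 0.008 m and z of battery_pack in the frame of bay_seat below 0.003 m and angle between battery_pack's own z axis and vertical below 0.07 rad and angle between the x axis of battery_pack and the x axis of printer, either way round below 0.25 rad and contact force between the fingers and battery_pack below 0.1 N and value of joint bay_lid above 1 rad), for 0.1 s.
At the end, for the whole second after the job is handed in: The lid is caught shut by itself (below 0.03 rad); the pack is at rest in its place in the bay, upright within 0.07 rad, on the floor within 3 mm, within 8 mm of the middle and along the printer's x within 0.25 rad; tape roll and cup lie within 30 mm of where they stood (value of joint bay_lid below 0.03 rad and horizontal distance between battery_pack and bay_seat below 0.008 m and z of battery_pack in the frame of bay_seat below 0.003 m and angle between battery_pack's own z axis and vertical below 0.07 rad and angle between the x axis of battery_pack and the x axis of printer, either way round below 0.25 rad and linear speed of battery_pack below 0.02 m/s and distance of each of tape_roll, custard_cup from where it was at the start of the episode below 0.03 m); the robot touches nothing.
It fails at once if the tape roll or the custard cup is pushed more than 30 mm, or the cup is tipped over (distance of any of tape_roll, custard_cup from where it was at the start of the episode above 0.03 m or angle between custard_cup's own z axis and vertical above 0.5 rad).
It also fails if it takes over 67 s, if anything falls off the work surface, if the arm or the gripper's body presses on something with over 40 N, if the wrist force passes 120 N, or if a joint passes its speed limit or range.

## Working session

There is one attempt and no reset: what is moved stays moved. The work goes in short steps, Python scripts to look and compute and a tool call to move; the robot and the scene stay as the last step left them, time stands still between calls to the robot, and variables do not carry over. Pictures are saved under pics/ and viewed, at most 10 in all, crops included, and the job is handed in when it is done.

Besides the shell and the picture viewer there is one more tool, called after "Call:" as a command line: name --pt "numbers of a row" for each row, then --argument value for the rest. jog_arm: Moves the arm, as the interface text tells. Shift numbers are shares of 500 mm and turn numbers shares of 2 rad, none past 1 either way. Its arguments: {"type":"object","properties":{"steps":{"type":"array"}},"required":["steps"]}

```bash
mkdir -p pics
cat > h.py <<'E'
from cell import *
import numpy as np, cv2
from scipy.spatial.transform import Rotation as Ro
def cloud(im):
    d=im["depth"];f=240/np.tan(np.radians(im["vertical_fov"])/2)
    v,u=np.mgrid[0:480,0:640]
    c=np.stack([(u-im["cx"])/f*d,(v-im["cy"])/f*d,d],-1)
    return (c-np.array(im["t"]))@np.array(im["R"])
def save(im,n): cv2.imwrite("pics/"+n,cv2.cvtColor(im["pixels"],cv2.COLOR_RGB2BGR))
E
python3 - <<'E'
from h import *
s=read_state();print({k:np.round(v,3) for k,v in s.items()})
for n in("top","scene"):
    im=get_image(n);save(im,n+"0.png");P=cloud(im);np.save(n+"0.npy",P)
    print(n,np.round(im["R"],3).tolist(),np.round(im["t"]),im["vertical_fov"],im["cx"],im["cy"])
E
```

```text
{'clock': np.float64(0.0), 'qpos': array([ 1.182,  0.629,  0.038,  1.518, -0.027,  0.996, -0.02 ]), 'qd': array([ 0.002, -0.   ,  0.001,  0.001,  0.001,  0.   ,  0.001]), 'tau': array([-0.0000e+00, -5.6342e+01,  1.2260e+00, -1.9345e+01,  1.1000e-02,
        1.1000e-02, -0.0000e+00]), 'eef_pos': array([ 206.125, -616.126,  403.776]), 'tool_rot': array([-3.14 ,  0.   ,  0.323]), 'force': array([-0.215,  1.098, -0.127]), 'torque': array([ 0.035, -0.007, -0.015]), 'gripper_force': np.float64(0.0), 'width': np.float64(85.537)}
top [[-0.008, -0.999, 0.034], [-0.997, 0.005, -0.083], [0.083, -0.034, -0.996]] [ -17.  639. 1056.] 53.04716061013484 319.73413967184547 246.11262896427928
scene [[-0.642, -0.766, -0.016], [-0.518, 0.45, -0.727], [0.565, -0.459, -0.686]] [405. 365. 707.] 42.72626516557443 334.66802629901366 241.43914398313112
```

View pics/top0.png

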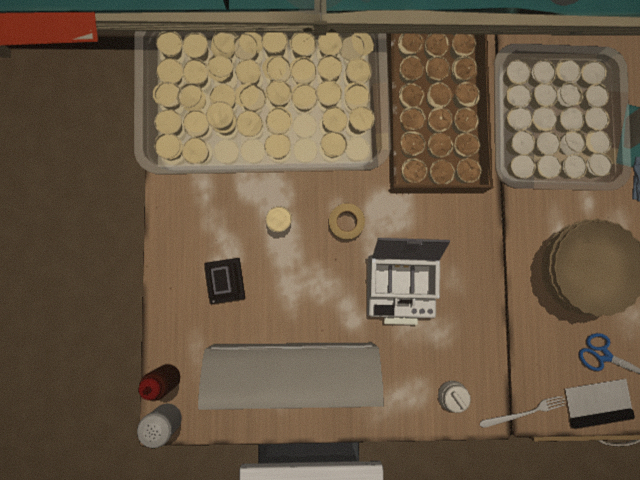

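View pics/scene0.png

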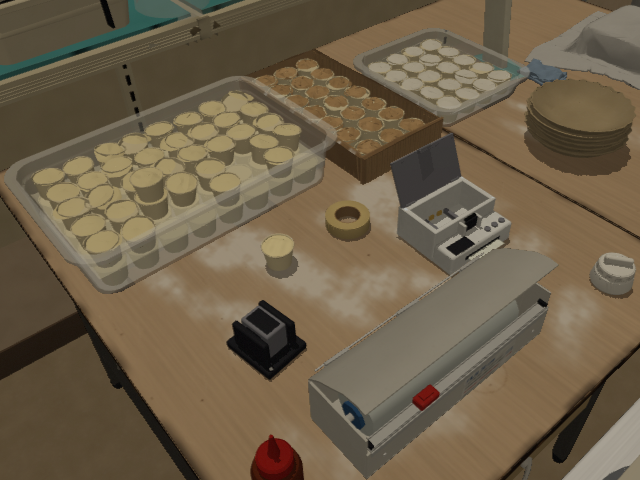

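The top view shows the cradle with pack at about (225,281), the printer at (404,285), its open lid at (411,249), the cup at (279,220) and the tape roll at (347,222). The scene view confirms this. A long foil box stands in front, at rows 345–408 of the top view.

Run:
```python
from h import *
for n,boxes in(("top",dict(pack=(200,255,250,308),printer=(362,250,445,330),tape=(325,200,370,245),cup=(262,203,296,240),foil=(195,340,390,412))),("scene",dict(pack=(220,295,310,380),printer=(385,130,515,275)))):
    P=np.load(n+"0.npy")
    for k,(a,b,c,d) in boxes.items():
        Q=P[b:d,a:c].reshape(-1,3); Q=Q[np.isfinite(Q).all(1)]
        def rep(lab,m):
            q=Q[m]
            if len(q)<15: print(n,k,lab,len(q));return
            r=cv2.minAreaRect(q[:,:2].astype(np.float32))
            print(n,k,lab,len(q),"zmed",np.round(np.median(q[:,2]),1),"mean",np.round(q[:,:2].mean(0),1),"rect",np.round(r[0],1),np.round(r[1],1),round(r[2],1))
        z=Q[:,2]
        if k=="pack": rep("55-70",(z>52)&(z<72)); rep("60+",(z>60.5)&(z<70)); rep("8-25",(z>7)&(z<25))
        elif k=="printer": rep("wall",(z>61)&(z<71)); rep("lid",(z>80)&(z<220)); rep("cons",(z>34)&(z<45)); rep("all",(z>34)&(z<71))
        else: rep("obj",(z>10)&(z<200)); print(np.percentile(z,[90,99]))
```

```text
top pack 55-70 830 zmed 60.7 mean [562.8 194.4] rect [562.9 195. ] [69.  64.6] 8.6
top pack 60+ 441 zmed 62.6 mean [563.1 194.6] rect [562.8 195.2] [67.3 61.4] 8.4
top pack 8-25 598 zmed 14.2 mean [561.3 186.2] rect [563.  195.2] [95.2 80.8] 8.2
top printer wall 1034 zmed 65.9 mean [ 565.4 -204.8] rect [ 559.7 -204.8] [150.2 107.2] 88.2
top printer lid 493 zmed 95.0 mean [ 617.3 -209.2] rect [ 616.  -205.9] [147.5  15.2] 89.0
top printer cons 1254 zmed 40.0 mean [ 504.3 -201.4] rect [ 546.  -203.2] [149.  134.2] 88.4
top printer all 2467 zmed 44.2 mean [ 533.3 -203.1] rect [ 545.7 -203.8] [152.  133.9] 87.4
top tape obj 745 zmed 23.8 mean [695.5 -82.2] rect [695.5 -81.9] [79.  81.2] 45.3
[25.1037919  28.44073256]
top cup obj 525 zmed 40.9 mean [698.5  71.8] rect [697.7  71.1] [55.7 56.8] 89.2
[42.98214776 46.38184223]
top foil obj 11680 zmed 135.5 mean [371.7  42.8] rect [369.9  41.5] [114.4 359.5] 0.1
[150.56129518 153.84496229]
scene pack 55-70 1549 zmed 59.6 mean [559. 195.] rect [561.5 192.7] [70.8 65.2] 8.0
scene pack 60+ 620 zmed 61.9 mean [561.2 193.3] rect [560.2 193.2] [65.8 57.6] 9.5
scene pack 8-25 1218 zmed 13.5 mean [538.6 202.8] rect [561.4 193.3] [96.2 80.8] 8.0
scene printer wall 1551 zmed 64.9 mean [ 581.  -208.8] rect [ 645.8 -224.4] [165.2 290.8] 77.9
scene printer lid 3748 zmed 117.9 mean [ 551.4 -170.1] rect [ 515.8 -139.3] [141.  358.4] 57.8
scene printer cons 2315 zmed 39.6 mean [ 546.  -211.5] rect [ 640.7 -246.2] [184.3 384.3] 66.2
scene printer all 5502 zmed 49.0 mean [ 577.7 -215.4] rect [ 640.9 -245.9] [185.  384.3] 66.2
```

Call:
jog_arm --pt "1 0.086 -0.058 0 0 0 0" --pt "1 0.086 -0.058 0 0 0 0" --pt "1 0.086 -0.058 0 0 0 0" --pt "1 0.086 -0.058 0 0 0 0" --pt "1 0.086 -0.058 0 0 0 0" --pt "1 0.086 -0.058 0 0 0 0" --pt "1 0.086 -0.058 0 0 0 0" --pt "1 0.086 -0.058 0 0 0 0" --pt "1 0.086 -0.058 0 0 0 0" --pt "1 0 0 0 0 0 0"

```text
clock: 1.35
eef_pos: [493.2, -241.4, 404.3]
tool_rot: [-3.139, -0.002, 0.332]
force: [0.3, -1.1, -0.0]
width: 85.4
gripper_force: 0.0
```

```bash
cat >> h.py <<'E'
def go(x,y,z,yaw):
    "shift (now-frame) and turn to reach target, in full-scale fractions"
    s=read_state();R=Ro.from_euler("xyz",s["tool_rot"]);T=Ro.from_euler("xyz",[np.pi,0,yaw])
    d=R.inv().apply(np.array([x,y,z])-s["eef_pos"])/500
    print("t",round(float(s["clock"]),2),"at",np.round(s["eef_pos"],1),np.round(s["tool_rot"],3),"w",round(float(s["width"]),1),"shift",np.round(d,3),"turn",np.round((R.inv()*T).as_rotvec()/2,3))
E
python3 - <<'E'
from h import *
im=get_image("wrist");save(im,"w1.png");P=cloud(im);np.save("w1.npy",P)
print(im["vertical_fov"],np.round(-np.array(im["R"]).T@im["t"]),np.round(im["R"],2).tolist())
go(535,198,404,1.714)
E
```

```text
69.06228570671594 [ 558. -219.  374.] [[0.33, -0.95, -0.0], [-0.91, -0.31, 0.27], [-0.25, -0.08, -0.96]]
t 1.4 at [ 491.5 -244.1  404.3] [-3.141  0.     0.328] w 85.4 shift [ 0.367 -0.809  0.001] turn [-0.    -0.    -0.693]
```

View pics/w1.png

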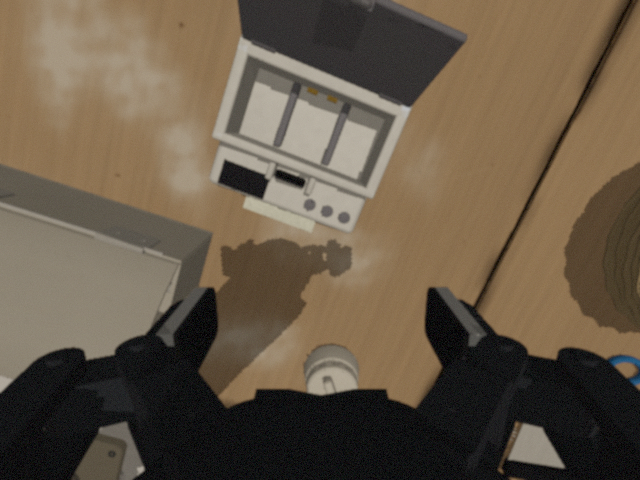

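The wrist view shows the printer's bay at about (310,120) with two dark floor ribs, the console below it and the lid above. The foil box is at the lower left. I'll measure the printer here.

Run:
```python
from h import *
P=np.load("w1.npy");im=cv2.imread("pics/w1.png")
Q=P[30:240,200:420].reshape(-1,3)
def rect(lab,m):
    q=Q[m];g,c=np.unique(np.round(q[:,:2]/4),axis=0,return_counts=True)
    r=cv2.minAreaRect(q[:,:2].astype(np.float32));print(lab,len(q),np.round(np.median(q[:,2]),1),np.round(r[0],1),np.round(r[1],1),round(r[2],1));return r
z=Q[:,2]
for lab,a,b in(("walls",62,69),("cons",37,43),("both",36,69),("floor",8,15)):rect(lab,(z>a)&(z<b)&(Q[:,0]>460)&(Q[:,0]<640))
# in printer frame, edges
yaw=-0.035;o=np.array([561.7,-204.4]);c,s=np.cos(yaw),np.sin(yaw)
L=(Q[:,:2]-o)@np.array([[c,-s],[s,c]])
w=(z>63)&(z<68)
print("outer y at walls",np.percentile(L[w&(abs(L[:,0])<30),1],[1,99]),"inner",[L[w&(abs(L[:,0])<25)&(L[:,1]>0),1].min(),L[w&(abs(L[:,0])<25)&(L[:,1]<0),1].max()])
print("front wall x",np.percentile(L[w&(abs(L[:,1])<55)&(L[:,0]<0),0],[2,98]))
for a,b in((-60,-30),(30,60)):print("front outer edge at y",a,np.percentile(L[w&(L[:,1]>a)&(L[:,1]<b)&(L[:,0]<0),0],[2,50]), "console",np.percentile(L[(z>37)&(z<42)&(L[:,1]>a)&(L[:,1]<b)&(L[:,0]<-45),0],[2]))
for a,b in((-25,-5),(5,25)):print("side edge at x",a,[np.percentile(L[w&(L[:,0]>a)&(L[:,0]<b)&(L[:,1]*k>0),1],50) for k in(1,-1)])
```

```text
walls 6836 66.1 [ 556.8 -205.3] [150.8 101.2] 88.6
cons 5798 40.5 [ 537.1 -204.5] [148.4 115.6] 88.0
both 14443 57.5 [ 543.4 -204.7] [150.5 129.2] 88.2
floor 7718 12.3 [ 562.7 -205.2] [130.6  64.3] 87.9
outer y at walls [-75.47248424  73.5451712 ] inner [np.float64(63.69234902137221), np.float64(-65.60871522153262)]
front wall x [-51.6435075  -30.92260599]
front outer edge at y -60 [-38.65452845 -34.66426264] console [-81.17518553]
front outer edge at y 30 [-38.70280766 -34.59279601] console [-81.10944248]
side edge at x -25 [np.float64(68.30671454475495), np.float64(-70.43133536245774)]
side edge at x 5 [np.float64(68.37214648522881), np.float64(-70.39141818692347)]
```

Call:
jog_arm --pt "1 0 0 0 0 0 -0.077" --pt "1 0 0 0 0 0 -0.077" --pt "1 0 0 0 0 0 -0.077" --pt "1 0 0 0 0 0 -0.077" --pt "1 0 0 0 0 0 -0.077" --pt "1 0 0 0 0 0 -0.077" --pt "1 0 0 0 0 0 -0.077" --pt "1 0 0 0 0 0 -0.077" --pt "1 0 0 0 0 0 -0.077" --pt "1 0 0 0 0 0 0"

```text
clock: 2.65
eef_pos: [489.4, -247.7, 404.4]
tool_rot: [-3.141, -0.0, 1.705]
force: [0.0, -1.0, -0.3]
width: 85.7
gripper_force: 0.0
```

Run:
```python
from h import *
go(525,200,404,1.714)
```

```text
t 2.65 at [ 489.4 -247.7  404.4] [-3.141 -0.     1.705] w 85.7 shift [0.878 0.19  0.001] turn [-0.001 -0.    -0.005]
```

Call:
jog_arm --pt "1 0.082 0.028 0 0 0 0" --pt "1 0.082 0.028 0 0 0 0" --pt "1 0.082 0.028 0 0 0 0" --pt "1 0.082 0.028 0 0 0 0" --pt "1 0.082 0.028 0 0 0 0" --pt "1 0.082 0.028 0 0 0 0" --pt "1 0.082 0.028 0 0 0 0" --pt "1 0.082 0.028 0 0 0 0" --pt "1 0.082 0.028 0 0 0 -0.005" --pt "1 0 0 0 0 0 0"

```text
clock: 3.9
eef_pos: [564.4, 140.2, 404.7]
tool_rot: [3.141, -0.002, 1.721]
force: [-0.7, -0.5, -0.3]
width: 85.0
gripper_force: 0.0
```

Run:
```python
from h import *
im=get_image("wrist");save(im,"w2.png");P=cloud(im).reshape(-1,3)
near=(abs(P[:,0]-562)<65)&(abs(P[:,1]-194)<60)
for a,b in((56,70),(60.6,66),(9,24)):
    q=P[near&(P[:,2]>a)&(P[:,2]<b)];r=cv2.minAreaRect(q[:,:2].astype(np.float32));print(a,b,len(q),np.median(q[:,2]),np.round(r[0],1),np.round(r[1],1),r[2])
go(562,194,250,1.714)
```

```text
56 70 4840 61.471552003559374 [563.4 194.3] [69.2 63.4] 8.637929916381836
60.6 66 2765 62.528468559523475 [560.9 194.5] [63.6 58.9] 5.704306125640869
9 24 2488 14.216214311104757 [563.2 194.4] [95.2 79.2] 8.611577987670898
t 3.95 at [564.4 137.6 404.5] [-3.141 -0.     1.719] w 85.4 shift [0.112 0.012 0.309] turn [-0.    -0.     0.002]
```

View pics/w2.png

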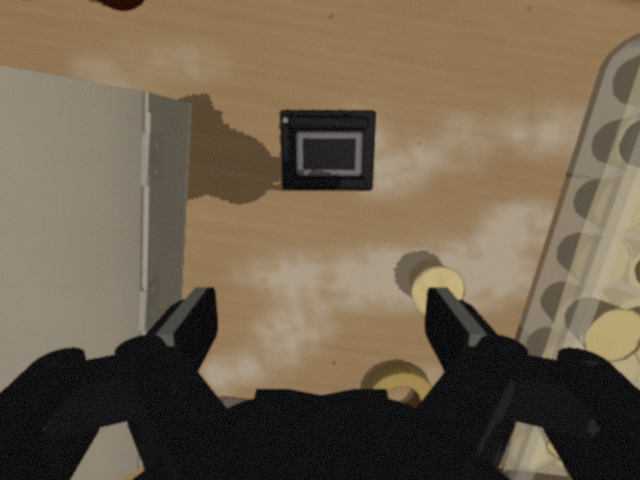

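The view shows the cradle centred at (328,150), with the pack's grey-rimmed top at (329,152). Its base measures 95 x 79 mm at (563,194.4), yaw 0.148, which matches the given size.

Call:
jog_arm --pt "1 0.057 0.007 0.03 0 0 0" --pt "1 0.056 0.007 0.04 0 0 0" --pt "1 0 0 0.06 0 0 0" --pt "1 0 0 0.06 0 0 0" --pt "1 0 0 0.05 0 0 0" --pt "1 0 0 0 0 0 0" --pt "1 0 0 0 0 0 0"

```text
clock: 4.82
eef_pos: [563.7, 192.6, 285.6]
tool_rot: [3.14, 0.0, 1.716]
force: [0.6, -0.5, 0.3]
width: 85.3
gripper_force: 0.0
```

Run:
```python
from h import *
go(563,194.4,202,1.719)
```

```text
t 4.83 at [563.7 192.6 285.6] [3.14  0.    1.716] w 85.3 shift [ 0.004 -0.001  0.167] turn [ 0.001  0.    -0.001]
```

Call:
jog_arm --pt "1 0.004 -0.001 0.04 0 0 0" --pt "1 0 0 0.04 0 0 0" --pt "1 0 0 0.04 0 0 0" --pt "1 0 0 0.03 0 0 0" --pt "1 0 0 0.017 0 0 0" --pt "1 0 0 0 0 0 0" --pt "-1 0 0 0 0 0 0" --pt "-1 0 0 0 0 0 0" --pt "-1 0 0 0 0 0 0" --pt "-1 0 0 0 0 0 0"

```text
clock: 6.08
eef_pos: [562.7, 195.7, 202.2]
tool_rot: [3.14, -0.0, 1.719]
force: [-0.8, 0.5, 6.1]
width: 57.5
gripper_force: 65.3
```

Call:
jog_arm --pt "-1 0 0 0 0 0 0" --pt "-1 0 0 -0.02 0 0 0" --pt "-1 0 0 -0.03 0 0 0" --pt "-1 0 0 -0.04 0 0 0" --pt "-1 0 0 -0.05 0 0 0" --pt "-1 0 0 -0.06 0 0 0" --pt "-1 0 0 0 0 0 0" --pt "-1 0 0 0 0 0 0"

```text
clock: 7.08
eef_pos: [561.9, 195.1, 300.9]
tool_rot: [-3.141, 0.0, 1.719]
force: [0.2, -0.1, -2.7]
width: 57.4
gripper_force: 64.7
```

Run:
```python
from h import *
go(530,-5,300,1.536)
```

```text
t 7.08 at [561.9 195.1 300.9] [-3.141  0.     1.719] w 57.4 shift [-0.386 -0.122  0.002] turn [-0.     0.     0.091]
```

Call:
jog_arm --pt "-1 -0.048 -0.015 0 0 0 0" --pt "-1 -0.048 -0.015 0 0 0 0" --pt "-1 -0.048 -0.015 0 0 0 0" --pt "-1 -0.048 -0.015 0 0 0 0" --pt "-1 -0.048 -0.015 0 0 0 0" --pt "-1 -0.048 -0.015 0 0 0 0" --pt "-1 -0.048 -0.016 0 0 0 0" --pt "-1 -0.048 -0.016 0 0 0 0.045" --pt "-1 0 0 0 0 0 0.046" --pt "-1 0 0 0 0 0 0"

```text
clock: 8.32
eef_pos: [530.0, -3.9, 300.8]
tool_rot: [-3.141, 0.0, 1.535]
force: [1.1, 0.3, -1.7]
width: 57.2
gripper_force: 64.5
```

Run:
```python
from h import *
go(530,-5,190,1.536)
```

```text
t 8.32 at [530.   -3.9 300.8] [-3.141  0.     1.535] w 57.2 shift [-0.002  0.     0.222] turn [-0.     0.    -0.001]
```

Call:
jog_arm --pt "-1 0 0 0.05 0 0 0" --pt "-1 0 0 0.05 0 0 0" --pt "-1 0 0 0.05 0 0 0" --pt "-1 0 0 0.04 0 0 0" --pt "-1 0 0 0.024 0 0 0" --pt "-1 0 0 0.006 0 0 0" --pt "-1 0 0 0.004 0 0 0" --pt "-1 0 0 0 0 0 0" --pt "-1 0 0 0 0 0 0"

```text
clock: 9.45
eef_pos: [530.5, -3.4, 189.7]
tool_rot: [3.141, -0.0, 1.537]
force: [0.0, -1.5, -2.0]
width: 57.0
gripper_force: 64.6
```

Call:
jog_arm --pt "-1 0 0 0.002 0 0 0" --pt "-1 0 0 0.001 0 0 0" --pt "-1 0 0 0 0 0 0" --pt "1 0 0 0 0 0 0" --pt "1 0 0 0 0 0 0" --pt "1 0 0 0 0 0 0" --pt "1 0 0 0 0 0 0" --pt "1 0 0 0 0 0 0"

```text
clock: 10.45
eef_pos: [530.3, -3.4, 187.7]
tool_rot: [3.142, 0.0, 1.537]
force: [0.0, 1.3, -0.1]
width: 85.4
gripper_force: 0.0
```

Run:
```python
from h import *
go(530,-5,300,-.035)
```

```text
t 10.45 at [530.3  -3.4 187.7] [3.142 0.    1.537] w 85.4 shift [-0.003 -0.    -0.225] turn [ 0.    -0.     0.786]
```

Now I'll lift off, back away so the wrist camera can see the pack, and turn to the new grasp yaw.

Call:
jog_arm --pt "1 0 0 -0.04 0 0 0" --pt "1 0 0 -0.06 0 0 0" --pt "1 0 0 -0.08 0 0 0" --pt "1 0 0 -0.08 0 0 0.08" --pt "1 0 0 0 0 0 0.08" --pt "1 0 0 0 0 0 0.08" --pt "1 0 0 0 0 0 0.08" --pt "1 0 0 0 0 0 0.08" --pt "1 0 0 0 0 0 0.08" --pt "1 0 0 0 0 0 0.08"

```text
clock: 11.7
eef_pos: [530.1, -3.3, 317.7]
tool_rot: [-3.141, 0.0, 0.412]
force: [-0.3, -0.2, 0.2]
width: 85.6
gripper_force: 0.0
```

Call:
jog_arm --pt "1 0 0 0 0 0 0.08" --pt "1 0 0 0 0 0 0.08" --pt "1 -0.04 0 0 0 0 0.066" --pt "1 -0.04 0 0 0 0 0" --pt "1 0 0 0 0 0 0"

```text
clock: 12.32
eef_pos: [489.3, -4.5, 317.7]
tool_rot: [-3.141, 0.002, -0.035]
force: [0.4, 0.4, -0.6]
width: 85.6
gripper_force: 0.0
```

Run:
```python
from h import *
im=get_image("wrist");save(im,"w3.png");P=cloud(im).reshape(-1,3)
near=(abs(P[:,0]-530)<60)&(abs(P[:,1]+4)<55)
for a,b in((44,54),(15,54)):
    q=P[near&(P[:,2]>a)&(P[:,2]<b)];r=cv2.minAreaRect(q[:,:2].astype(np.float32));print(len(q),np.median(q[:,2]),np.round(r[0],1),np.round(r[1],1),r[2])
go(530.3,-3.4,260,-.035)
```

```text
4661 48.557383672505935 [530.4  -4.8] [38.1 57.3] 88.12448120117188
4703 48.548680981096624 [530.7  -4.8] [39.2 58.1] 88.68660736083984
t 12.38 at [490.5  -4.5 317.9] [-3.141e+00 -1.000e-03 -3.500e-02] w 85.4 shift [ 0.079 -0.005  0.116] turn [-0. -0.  0.]
```

View pics/w3.png

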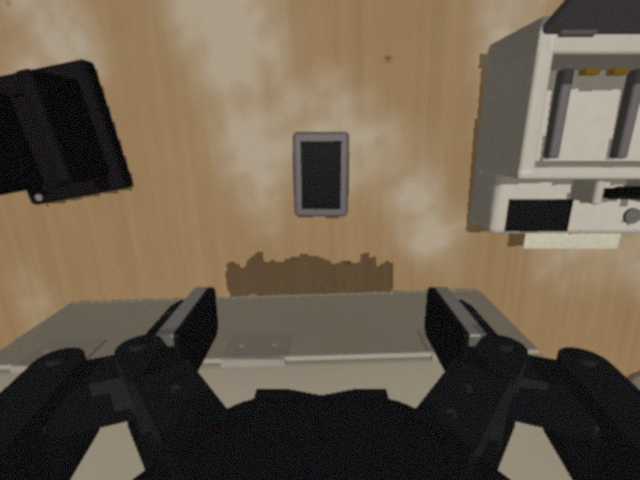

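The pack stands upright at (320,175) in the picture, which is (530.4,-4.7) in the world, yaw about -0.03. Its top is at 48.5 mm.

Call:
jog_arm --pt "1 0.04 -0.002 0 0 0 0" --pt "1 0.04 -0.001 0.04 0 0 0" --pt "1 0 0 0.05 0 0 0" --pt "1 0 0 0.06 0 0 0" --pt "1 0 0 0.06 0 0 0" --pt "1 0 0 0.04 0 0 0" --pt "1 0 0 0.01 0 0 0" --pt "1 0 0 0 0 0 0" --pt "1 0 0 0 0 0 0"

```text
clock: 13.5
eef_pos: [531.0, -4.6, 188.6]
tool_rot: [-3.141, -0.002, -0.035]
force: [-1.0, -0.5, -0.7]
width: 85.2
gripper_force: 0.0
```

Call:
jog_arm --pt "-1 0 0 0 0 0 0" --pt "-1 0 0 0 0 0 0" --pt "-1 0 0 0 0 0 0" --pt "-1 0 0 0 0 0 0" --pt "-1 0 0 0 0 0 0" --pt "-1 0 0 0 0 0 0"

```text
clock: 14.25
eef_pos: [530.6, -4.7, 188.3]
tool_rot: [3.142, -0.001, -0.035]
force: [-0.8, -0.1, 5.2]
width: 37.3
gripper_force: 61.1
```

Call:
jog_arm --pt "-1 0 0 -0.02 0 0 0" --pt "-1 0 0 -0.04 0 0 0" --pt "-1 0 0 -0.06 0 0 0" --pt "-1 0 0 -0.06 0 0 0" --pt "-1 0 0 -0.04 0 0 0" --pt "-1 0 0 0 0 0 0" --pt "-1 0 0 0 0 0 0"

```text
clock: 15.12
eef_pos: [529.9, -4.4, 297.1]
tool_rot: [-3.142, 0.001, -0.035]
force: [0.0, -0.3, -3.8]
width: 37.3
gripper_force: 60.3
```

Run:
```python
from h import *
im=get_image("wrist");P=cloud(im);np.save("w4.npy",P);save(im,"w4.png")
# held pack seen? points between fingers
s=read_state();Rm=Ro.from_euler("xyz",s["tool_rot"]);L=Rm.inv().apply(P.reshape(-1,3)-s["eef_pos"])
m=(abs(L[:,1])<17)&(abs(L[:,0])<45)&(L[:,2]>130)&(L[:,2]<145)
print(m.sum(),np.percentile(L[m,0],[1,99]) if m.sum() else "", np.median(L[m,2]) if m.sum() else "")
go(562.8,-205.3,300,-.035)
```

```text
13233 [-22.59650097  29.16101744] 139.34929560341968
t 15.18 at [529.9  -4.5 296.8] [ 3.141e+00  2.000e-03 -3.500e-02] w 37.5 shift [ 0.08   0.399 -0.007] turn [ 0.     0.001 -0.   ]
```

Call:
jog_arm --pt "-1 0.01 0.05 0 0 0 0" --pt "-1 0.01 0.05 0 0 0 0" --pt "-1 0.01 0.05 0 0 0 0" --pt "-1 0.01 0.05 0 0 0 0" --pt "-1 0.01 0.05 0 0 0 0" --pt "-1 0.01 0.05 0 0 0 0" --pt "-1 0.01 0.05 0 0 0 0" --pt "-1 0.01 0.05 0 0 0 0" --pt "-1 0 0 0 0 0 0" --pt "-1 0 0 0 0 0 0"

```text
clock: 16.42
eef_pos: [563.0, -204.9, 296.7]
tool_rot: [-3.14, 0.002, -0.035]
force: [0.1, 0.0, -2.7]
width: 37.1
gripper_force: 60.6
```

Run:
```python
from h import *
go(562.8,-205.3,202,-.035)
```

```text
t 16.43 at [ 563.  -204.9  296.7] [-3.14e+00  2.00e-03 -3.50e-02] w 37.1 shift [0.    0.001 0.189] turn [-0.001  0.001  0.   ]
```

Call:
jog_arm --pt "-1 0 0.001 0.04 0 0 0" --pt "-1 0 0 0.04 0 0 0" --pt "-1 0 0 0.03 0 0 0" --pt "-1 0 0 0.03 0 0 0" --pt "-1 0 0 0.02 0 0 0" --pt "-1 0 0 0.008 0 0 0" --pt "-1 0 0 0 0 0 0"

```text
clock: 17.3
eef_pos: [563.4, -206.4, 213.7]
tool_rot: [-3.142, -0.0, -0.035]
force: [0.4, 0.1, -1.4]
width: 37.0
gripper_force: 60.6
```

Call:
jog_arm --pt "-1 0 0 0.006 0 0 0" --pt "-1 0 0 0.006 0 0 0" --pt "-1 0 0 0.006 0 0 0" --pt "-1 0 0 0.004 0 0 0" --pt "-1 0 0 0 0 0 0"

```text
clock: 17.92
eef_pos: [563.3, -206.3, 202.5]
tool_rot: [-3.141, 0.0, -0.035]
force: [0.2, -0.1, -1.2]
width: 36.9
gripper_force: 60.6
```

Call:
jog_arm --pt "-1 0 0 0.003 0 0 0" --pt "-1 0 0 0.002 0 0 0" --pt "-1 0 0 0 0 0 0"

```text
clock: 18.3
eef_pos: [563.4, -206.4, 200.3]
tool_rot: [3.142, -0.0, -0.035]
force: [-0.3, -0.2, -2.2]
width: 37.2
gripper_force: 60.7
```

Call:
jog_arm --pt "-1 0 0 0.001 0 0 0" --pt "-1 0 0 0 0 0 0" --pt "0.4 0 0 0 0 0 0" --pt "0.4 0 0 0 0 0 0" --pt "0.4 0 0 0 0 0 0" --pt "0.4 0 0 0 0 0 0"

```text
clock: 19.05
eef_pos: [563.3, -206.4, 199.6]
tool_rot: [-3.142, 0.0, -0.035]
force: [0.2, -0.3, 0.9]
width: 59.9
gripper_force: 0.0
```

Call:
jog_arm --pt "0.4 0 0 -0.03 0 0 0" --pt "0.4 0 0 -0.04 0 0 0" --pt "0.4 0 0 -0.06 0 0 0" --pt "0.4 0 0 -0.08 0 0 0" --pt "0.4 0 0 -0.08 0 0 0" --pt "0.4 -0.05 0 0 0 0 0" --pt "0.4 -0.05 0 0 0 0 0" --pt "0.4 0 0 0 0 0 0"

```text
clock: 20.05
eef_pos: [511.9, -204.9, 346.5]
tool_rot: [3.141, -0.001, -0.037]
force: [0.1, -0.4, 0.3]
width: 59.9
gripper_force: 0.0
```

Run:
```python
from h import *
im=get_image("wrist");save(im,"w5.png");P=cloud(im).reshape(-1,3)
c,s=np.cos(-.035),np.sin(-.035);L=(P[:,:2]-[562.8,-205.3])@np.array([[c,-s],[s,c]])
near=(abs(L[:,0])<30)&(abs(L[:,1])<40)
q=P[near&(P[:,2]>54)&(P[:,2]<64)];r=cv2.minAreaRect(q[:,:2].astype(np.float32));print(len(q),np.percentile(q[:,2],[5,50,95]),np.round(r[0],1),np.round(r[1],1),r[2])
A,*_=np.linalg.lstsq(np.c_[q[:,:2]-q[:,:2].mean(0),np.ones(len(q))],q[:,2],rcond=None);print("tilt",A)
fl=(abs(L[:,0])<34)&(abs(L[:,1])<68)&(P[:,2]>8)&(P[:,2]<15);print("floor",np.percentile(L[fl],[1,99],axis=0))
f=(abs(L[:,1])<60)&(L[:,0]>40)&(L[:,0]<130)&(P[:,2]>72)&(P[:,2]<170)
h=P[f];hx=L[f,0];print("lid",len(h),np.percentile(np.arctan2(h[:,2]-66,42-hx),[10,50,90]),hx.max(),h[:,2].max())
go(562.8,-205.3,300,-.035)
```

```text
4200 [58.6923159  60.53607395 61.82453033] [ 563.3 -205.3] [38.9 57.1] 88.14523315429688
tilt [-4.40259959e-03  1.40643380e-03  6.04299706e+01]
floor [[-31.60489866 -64.70226385]
 [ 31.70901664  64.87241266]]
lid 20943 [1.96948021 1.98731124 2.00100261] 75.58300396355945 151.33726586707985
t 20.1 at [ 513.3 -204.8  346.4] [ 3.141e+00 -2.000e-03 -3.600e-02] w 59.4 shift [ 0.099 -0.003  0.093] turn [ 0.    -0.001 -0.   ]
```

View pics/w5.png

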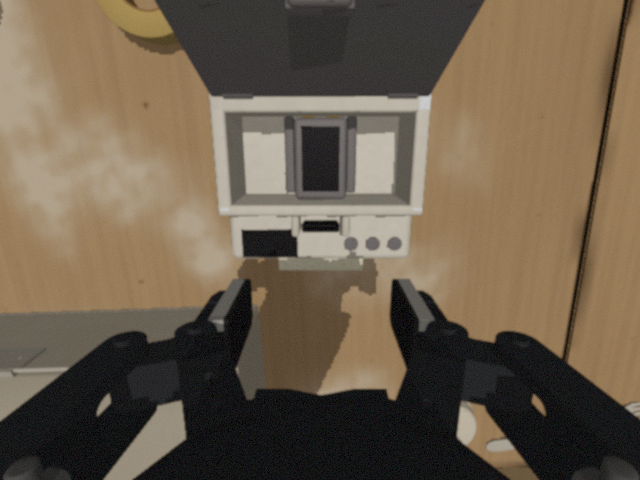

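The view shows the pack seated between the ribs at (320,157). It is within about 0.5 mm of the bay centre, its top is at 60.5 mm, and the lid stands at 1.99 rad. Next I'll shut the fingers and go behind the lid.

Call:
jog_arm --pt "-1 0 0 -0.03 0 0 0" --pt "-1 0 -0.003 0 0 0 0" --pt "-1 0.05 0 0 0 0 0" --pt "-1 0.06 0 0 0 0 0" --pt "-1 0.07 0 0 0 0 0" --pt "-1 0.07 0 0 0 0 0" --pt "-1 0.06 0 0 0 0 0" --pt "-1 0.02 0 0 0 0 0" --pt "-1 0 0 0 0 0 0"

```text
clock: 21.22
eef_pos: [678.3, -208.7, 359.2]
tool_rot: [-3.141, 0.001, -0.035]
force: [-0.6, 0.5, -0.2]
width: -0.1
gripper_force: 0.0
```

Run:
```python
from h import *
c,s=np.cos(-.035),np.sin(-.035)
go(562.8+c*114,-205.3+s*114,298,-.035)
```

```text
t 21.23 at [ 678.3 -208.7  359.2] [-3.141e+00  1.000e-03 -3.500e-02] w -0.1 shift [-0.003  0.001  0.122] turn [-0.     0.001  0.   ]
```

Call:
jog_arm --pt "-1 0 0 0.04 0 0 0" --pt "-1 0 0 0.05 0 0 0" --pt "-1 0 0 0.032 0 0 0" --pt "-1 0 0 0 0 0 0" --pt "-1 0 0 0 0 0 0"

```text
clock: 21.85
eef_pos: [678.5, -209.1, 299.7]
tool_rot: [3.141, -0.001, -0.035]
force: [-0.6, -0.2, 0.8]
width: 0.2
gripper_force: 0.0
```

Call:
jog_arm --pt "-1 -0.038 0 0 0 0 0" --pt "-1 -0.038 0 0 0 0 0" --pt "-1 -0.038 0 0 0 0 0" --pt "-1 -0.034 0 0 0 0 0" --pt "-1 -0.04 0 0.004 0 0 0" --pt "-1 -0.026 0 0.01 0 0 0" --pt "-1 -0.024 0 0.016 0 0 0" --pt "-1 -0.022 0 0.022 0 0 0" --pt "-1 -0.016 0 0.027 0 0 0" --pt "-1 -0.01 0 0.016 0 0 0"

```text
clock: 23.1
eef_pos: [537.0, -204.2, 253.3]
tool_rot: [3.14, -0.006, -0.035]
force: [-1.3, 3.3, 32.4]
width: 0.0
gripper_force: 14.9
```

Call:
jog_arm --pt "-1 -0.002 0 0.008 0 0 0" --pt "-1 0 0 0.006 0 0 0" --pt "-1 0 0 0.004 0 0 0" --pt "-1 0 0 0 0 0 0"

```text
clock: 23.6
eef_pos: [535.2, -204.2, 244.9]
tool_rot: [3.141, -0.003, -0.035]
force: [-1.8, 1.4, 20.1]
width: 0.2
gripper_force: 9.8
```

Call:
jog_arm --pt "-1 0 0 -0.01 0 0 0" --pt "-1 0 0 -0.03 0 0 0" --pt "-1 0 0 -0.06 0 0 0" --pt "-1 0 0 -0.08 0 0 0" --pt "-1 -0.04 0 -0.06 0 0 0" --pt "-1 -0.05 0 0 0 0 0" --pt "-1 0 0 0 0 0 0"

```text
clock: 24.48
eef_pos: [487.8, -202.4, 363.0]
tool_rot: [-3.141, 0.001, -0.037]
force: [0.4, -0.4, -0.1]
width: 0.2
gripper_force: 0.0
```

Run:
```python
from h import *
im=get_image("wrist");save(im,"w6.png");P=cloud(im).reshape(-1,3)
c,s=np.cos(-.035),np.sin(-.035);L=(P[:,:2]-[562.8,-205.3])@np.array([[c,-s],[s,c]])
m=(abs(L[:,1])<65)&(L[:,0]>-38)&(L[:,0]<35)&(P[:,2]>50)&(P[:,2]<130)
print(m.sum(),np.median(P[m,2]),"slope",np.polyfit(L[m,0],P[m,2],1))
T=cloud(get_image("top"))
for n,(a,b,c,d) in dict(tape=(325,200,370,245),cup=(262,203,296,240)).items():
    q=T[b:d,a:c].reshape(-1,3);q=q[(q[:,2]>10)&(q[:,2]<200)];print(n,np.round(cv2.minAreaRect(q[:,:2].astype(np.float32))[0]))
```

```text
19477 72.47304705365572 slope [-6.3588845e-03  7.2474620e+01]
tape [696. -82.]
cup [698.  71.]
```

View pics/w6.png

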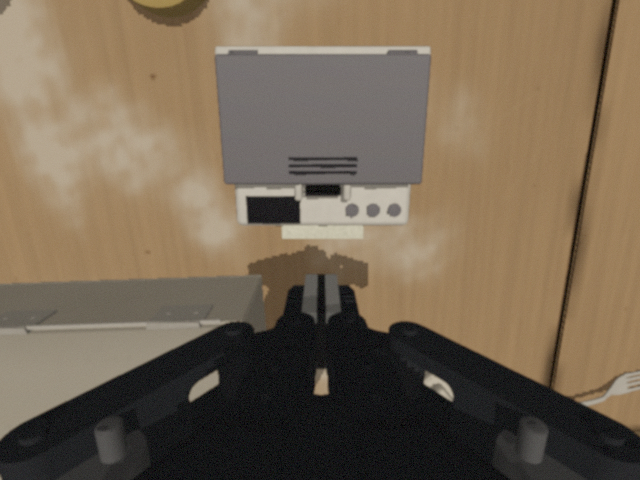

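The lid lies flat and shut over the bay (rows 50–185), at 72.5 mm with about 0.006 rad of slope. The tape roll and cup have not moved, and the arm is clear.

```bash
python3 -c "
from cell import *
print(finish_job())"
```

```text
the job is handed in; nothing more can be done
None
```

The battery pack is seated in the printer bay, the lid is caught shut (about 0.006 rad), the tape roll and cup are where they were, and I handed the job in at about 25 s of the 67 s allowed; no verdict came back.

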